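# Snap the carrying handle onto the block's lifting eye

### The job

The rectangular steel block on the bench is to be carried to another machine. Take the T-handled carrying handle, the one whose hook has a spring gate across its mouth, from its blue stand and push it straight down over the bar of the rectangular block's lifting eye until the gate flicks shut under the bar, then let go. Leave the open hook with the ball grip in its stand, and do not use the eye on the round block.

Things in the scene. Friction and masses are not known exactly. Their poses are not given: they have to be found in the camera images.
- snap_grip (a point): Centre of the black T grip (bar 22 mm thick, 100 mm long, level, along x) of the 0.35 kg snap-hook handle; grasp from above, fingers closing along y. z up. The hook below is 18 mm thick (y), 60 mm wide (x), its feet 104 mm below this point, in the pocket of a fixed blue stand (floor 8 mm, walls 26 mm above the bench): lift straight out. Either way round serves.
- snap_loop (a point): Point in the loop of the same snap hook, 59 mm below the grip centre, same axes. The mouth opens downward between the feet: 36 mm wide along x, centred under the grip, flaring at the feet; the gate shuts it 88 mm below the grip. The clear loop above the shut gate is 36 mm wide and reaches from 26 mm below to 25 mm above this point.
- gate (a joint): Sprung gate of the snap hook, a thin 39 mm bar hinged at the foot on the -x side, swinging up into the loop: 0 = shut, 1.4 rad = fully in. A bar pushed up the mouth moves it with about 2 to 12 N; it flicks shut below the bar when the grip centre has come within 48 mm above the bar's centre.
- eye_bar (a point): Middle of the level top bar of the lifting eye on the rectangular dark steel block (110 x 100 x 35 mm, fixed). Bar 10 mm thick, along y, 60 mm clear between its legs; z up; centre 58 mm above the block's top. The hook's feet meet the block when the grip centre is 46 mm above the bar centre: the bar is then in the loop. A round block (110 mm) with a like eye is a bystander.
- open_grip (a point): Centre of the black ball grip (38 mm) of the other carrying handle, an open C-shaped steel hook without a gate, standing in a like blue stand with this point 116 mm above the bench. To be left where it is.

How it is judged:
By the outcome, as a careful person would: the job done as asked, in the order asked, and still so for the second after the job is handed in, with the robot touching nothing.
It also fails if it takes over 38 s, if anything falls off the work surface, if the arm or the gripper's body presses on something with over 40 N, if the wrist force passes 120 N, or if a joint passes its speed limit or range.

### The arm

A 6-joint arm with a two-finger parallel gripper is mounted at the origin on the work surface. World frame = base frame: x ahead of the robot, y to its left, z up, the work surface at z = 0. Lengths are in m, angles in rad, forces in N, time in s.
With the tool pointing down it reaches from about 0.325 to 0.9 m from the base axis. Payload 6.1 kg.
Tool frame: the origin (TCP) lies midway between the tips of the shut fingers; the grasp point (between the pads) lies 19 mm behind it; z points along the fingers, y is the line along which they close (so a half turn about z gives the same grasp; the last joint's range is limited). The gripper opens to 85 mm and grips with 20 to 120 N. Pads are 22 mm wide; open, the fingers measure 114 mm over their backs; the gripper's body (76 mm by 85 mm) begins 54 mm behind the grasp point. The pads swing forward as they close: fully open they stand 13 mm farther back than shut.
Start: joints at [-1.318, 0.22, 1.526, -0, 1.395, -0.126], TCP at [0.231, -0.581, 0.231] pointing down, gripper open.
Joint ranges: [-2.98, 2.98], [-0.91, 2.08], [0.09, 2.57], [-1.24, 4.39], [0.2, 2.65], [-2.68, 2.68]. Speed limits (rad/s): [2.57, 2.57, 3.01, 3.14, 3.14, 3.14].

### API

Orientations are given as [roll, pitch, yaw] about the fixed x, y, z axes, in that order (R = Rz(yaw) Ry(pitch) Rx(roll)).
In Python, from plant import movep, move_l, set_joints, gripper_to, hold, inverse_kinematics, observe, get_image, get_calibration, Unreachable, job_done gives the robot as it stands. Calls block until the motion is done:
- movep(position, orientation): joint-space move of the TCP to a pose.
- move_l(position, feed=0.15, rotation=None, max_force=None): straight line of the TCP; rotation=None keeps the orientation; feed is the mean speed in m/s. With max_force (N) it stops when the force on the tool has changed by that much, and returns True; else False.
- set_joints(angles): joint-space move.
- gripper_to(opening, f_grip=None): finger opening in m; f_grip is the grip in N (None keeps the last); returns when the fingers have stopped.
- hold(seconds).
- inverse_kinematics(position, orientation): joint angles nearest the present ones, or None.
- observe(): the state.
- get_image(name): name is "side" or "top" or "wrist"; returns (picture, depth): 384x512x3 uint8, red, green, blue; 384x512 float32, m along the optical axis (not along the pixel's ray), 0 where there is no reading.
- get_calibration(name): a dict with "intrinsics" (3x3 intrinsics, pixels), "world_from_camera" (4x4, takes a point from camera to world coordinates). Camera axes: x right, y down, z forward; pixel columns grow to the right and rows downward; lengths in m; the calibration is good to about 2 mm. The wrist camera is an equidistant fisheye: a pixel r from the principal point sees the ray r / f radians off the axis. A picture is of the moment at which its call begins: read the wrist's pose just before it. get_calibration takes no time and is no camera call; for the wrist camera it gives the pose at the moment of the call.
A pose or a line that the arm cannot do raises Unreachable and nothing moves.
- job_done(): hands the job in; it is judged then, once.
The state is a dict: "time_s": time; "q": joint angles; "joint_velocities": joint speeds; "joint_torque": joint torques, N m; "eef_pos": TCP position; "tcp_rot": TCP orientation; "ft_force": force on the tool from outside, world axes, zero at the start; "torque": the same for the moment, N m; "opening": finger opening in m; "grasp_force": force on a finger pad.
Only numpy, scipy, OpenCV 4.12 (cv2) and the standard library are available. Lean on these libraries where they do the work, as an engineer would, in place of code of your own. Each camera call takes 0.05 s, during which the arm holds its last target. There are 200 camera calls.

## Working session

There is one attempt and no reset: what is moved stays moved. The work goes in short steps, each a Python script; the robot and the scene stay as the last script left them, time stands still between calls to the robot, and variables do not carry over. Pictures are saved under pics/ and viewed, at most 10 in all, crops included, and the job is handed in when it is done.

```bash
mkdir -p pics
cat > h.py <<'E'
import numpy as np, cv2
from plant import *
def cloud(n):
    c=get_calibration(n); im,d=get_image(n); K=np.array(c["intrinsics"]);T=np.array(c["world_from_camera"])
    v,u=np.mgrid[:d.shape[0],:d.shape[1]]
    x=(u-K[0,2])/K[0,0]; y=(v-K[1,2])/K[1,1]
    if n=="wrist":
        r=np.hypot(x,y); s=np.tan(np.minimum(r,1.4))/np.maximum(r,1e-9); x=x*s;y=y*s
    P=np.stack([x*d,y*d,d],-1)@T[:3,:3].T+T[:3,3]
    P[d==0]=np.nan
    return im,P
E
python3 - <<'E'
from h import *
a,P=cloud("top"); b,Q=cloud("side")
cv2.imwrite("pics/top.png",a[...,::-1]); cv2.imwrite("pics/side.png",b[...,::-1])
np.savez("c0.npz",a=a,P=P,b=b,Q=Q)
for n in("top","side"): print(np.round(get_calibration(n)["world_from_camera"],3))
E
```

```text
[[-0.031 -0.991  0.131  0.471]
 [-0.999  0.034  0.028 -0.02 ]
 [-0.032 -0.13  -0.991  0.864]
 [ 0.     0.     0.     1.   ]]
[[-0.998 -0.049  0.05   0.482]
 [-0.07   0.754 -0.653  0.674]
 [-0.005 -0.655 -0.756  0.913]
 [ 0.     0.     0.     1.   ]]
```

View pics/top.png

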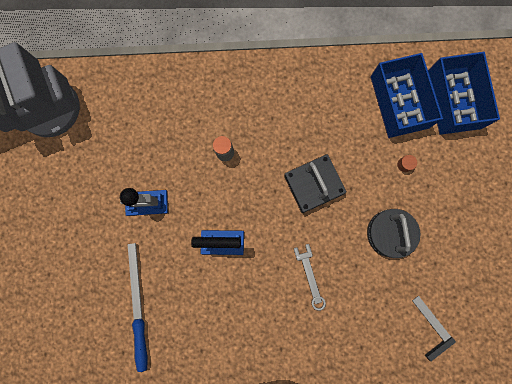

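View pics/side.png

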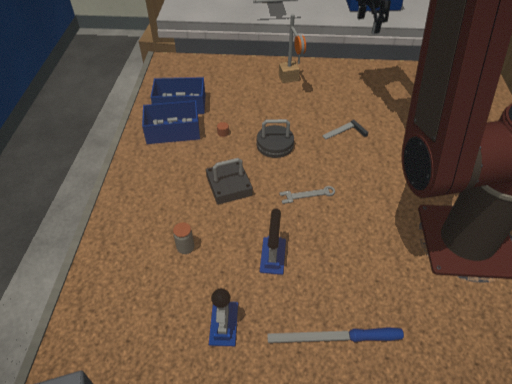

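The top view shows the T grip at px (217,242), running about along world y. The rectangular block's eye is at (317,180), the ball grip at (129,197) and the round block at (395,233). Next I measure the grip and the bar.

Run:
```python
import numpy as np,cv2
f=np.load("c0.npz")
def fit(P,box,zl,zh,n):
    u0,u1,v0,v1=box; p=P[v0:v1,u0:u1].reshape(-1,3); p=p[(p[:,2]>zl)&(p[:,2]<zh)]
    (cx,cy),(w,h),_=r=cv2.minAreaRect(p[:,:2].astype(np.float32))
    e=np.linalg.svd(p[:,:2]-p[:,:2].mean(0),full_matrices=False)[2][0]
    print(n,len(p),np.round([cx,cy,w,h],4),"zpct",np.round(np.percentile(p[:,2],[5,50,95]),4),"ang",np.degrees(np.arctan2(e[1],e[0])))
P,Q=f["P"],f["Q"]
fit(P,(180,260,220,265),.09,.16,"grip top"); fit(Q,(255,300,200,275),.09,.16,"grip side")
fit(P,(285,350,150,215),.085,.13,"bar top"); fit(Q,(200,260,150,205),.085,.13,"bar side")
fit(P,(285,350,150,215),.028,.045,"block top")
fit(P,(190,250,225,262),.018,.034,"stand top")
fit(P,(365,425,205,262),.085,.13,"round bar")
```

```text
grip top 539 [0.4755 0.0766 0.0998 0.0202] zpct [0.1149 0.1217 0.1245] ang -91.87757843910983
grip side 392 [0.4779 0.0768 0.1012 0.0218] zpct [0.1129 0.1212 0.125 ] ang 87.56560471197484
bar top 176 [ 0.6037 -0.1422  0.0797  0.0102] zpct [0.0889 0.097  0.0999] ang -157.16895451499522
bar side 118 [ 0.6064 -0.1429  0.0782  0.0147] zpct [0.0864 0.0953 0.0997] ang 22.158622778595777
block top 1874 [ 0.6036 -0.1421  0.0999  0.1095] zpct [0.0329 0.0355 0.038 ] ang 111.1875692785441
stand top 55 [0.4756 0.0772 0.0798 0.0317] zpct [0.0243 0.0265 0.0297] ang -96.49946437354579
round bar 199 [ 0.4836 -0.3133  0.0779  0.01  ] zpct [0.0884 0.0968 0.0997] ang -174.8397430825148
```

The two cameras agree within 3 mm: the grip centre is (0.477, 0.077, 0.112) along ~88°, and the bar is at (0.605, −0.1425, 0.093) along ~22°. The given heights and sizes match. The handle therefore has to turn +24°. Now the grasp and a small lift.

Run:
```python
from h import *
r=np.radians; pi=np.pi
q0=observe()["q"]; print(observe()["time_s"])
for y in (88,-92):
    A=inverse_kinematics([.477,.0767,.2],[pi,0,r(y)]);B=inverse_kinematics([.605,-.1425,.22],[pi,0,r(y+24.2)])
    print(y,None if A is None else np.round(A,2),None if B is None else np.round(B,2))
    if A is not None and B is not None and abs(A[5])<2.6 and abs(B[5])<2.6: best=y if 'best' not in dir() or abs(A[5])<bq else best; bq=abs(A[5])
print(best)
gripper_to(.085)
movep([.477,.0767,.18],[pi,0,r(best)])
print(move_l([.477,.0767,.093],feed=.12,max_force=15), observe()["eef_pos"])
gripper_to(0.0,f_grip=80)
s=observe();print(s["time_s"],s["opening"],s["grasp_force"],s["ft_force"],s["eef_pos"])
print(move_l([.477,.0767,.235],feed=.12,max_force=25))
s=observe();print(s["time_s"],s["opening"],s["grasp_force"],s["ft_force"],s["eef_pos"],s["tcp_rot"])
open("yaw","w").write(str(best))
a,Q=cloud("side");np.savez("c1.npz",a=a,Q=Q);cv2.imwrite("pics/side2.png",cv2.resize(a[60:360,130:430,::-1],(600,600)))
```

```text
0.1
88 [-0.   -0.1   1.92 -0.    1.32  0.03] [-0.36  0.22  1.55  0.    1.37 -0.75]
-92 None [-0.36  0.22  1.55 -0.    1.37  2.4 ]
88
False [0.47763597 0.07662301 0.09367796]
4.3 0.019902862127078442 77.98182606697083 [-0.24250543 -0.70348152  3.77940025] [0.47730634 0.07671122 0.09343884]
False
5.6333 0.01976890630438317 78.25792908668518 [-0.1188581  -0.82246993 -4.56785699] [0.47636443 0.07668762 0.23391991] [-3.13963805e+00  6.67867347e-05  1.53587574e+00]
```

View pics/side2.png

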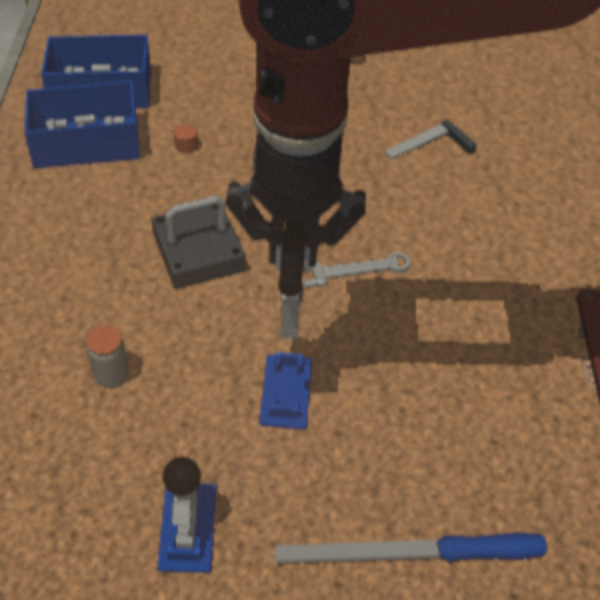

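The handle is in the hand at crop (290,270) with its grip level and hook hanging upright, and the stand at (287,390) is empty. Next I move it over the bar and check its alignment before pushing.

Run:
```python
from h import *
r=np.radians
movep([.605,-.1425,.235],[np.pi,0,r(112.2)])
move_l([.605,-.1425,.205],feed=.1)
hold(.2)
s=observe();print(s["time_s"],s["eef_pos"],s["tcp_rot"],s["opening"],s["ft_force"])
a,Q=cloud("side");b,P=cloud("top")
np.savez("c2.npz",a=a,Q=Q,b=b,P=P)
m=(abs(Q[...,0]-.605)<.09)&(abs(Q[...,1]+.1425)<.09)
for lo,hi,n in((.12,.195,"hook"),(.2,.24,"grip"),(.087,.102,"bar")):
    k=m&(Q[...,2]>lo)&(Q[...,2]<hi); p=Q[k]; v,u=np.where(k)
    if len(p)>5: print(n,len(p),np.round(p.mean(0),4),np.round(cv2.minAreaRect(p[:,:2].astype(np.float32))[:2],4),u.min(),u.max(),v.min(),v.max())
cv2.imwrite("pics/side3.png",cv2.resize(a[60:210,150:350,::-1],(800,600)))
```

```text
7.3333 [ 0.60550078 -0.14254509  0.20598025] [3.14045085e+00 1.04353933e-03 1.95837401e+00] 0.020075605880088446 [-0.57694896 -0.68773278 -3.24245536]
hook 242 [ 0.6038 -0.1287  0.1568] [[ 0.6073 -0.1402]
 [ 0.0192  0.0644]] 219 233 132 161
grip 359 [ 0.6032 -0.1286  0.2292] [[ 0.6062 -0.138 ]
 [ 0.0468  0.0941]] 214 234 107 138
bar 92 [ 0.6071 -0.1407  0.0949] [[ 0.6061 -0.142 ]
 [ 0.0754  0.01  ]] 213 241 158 167
```

View pics/side3.png

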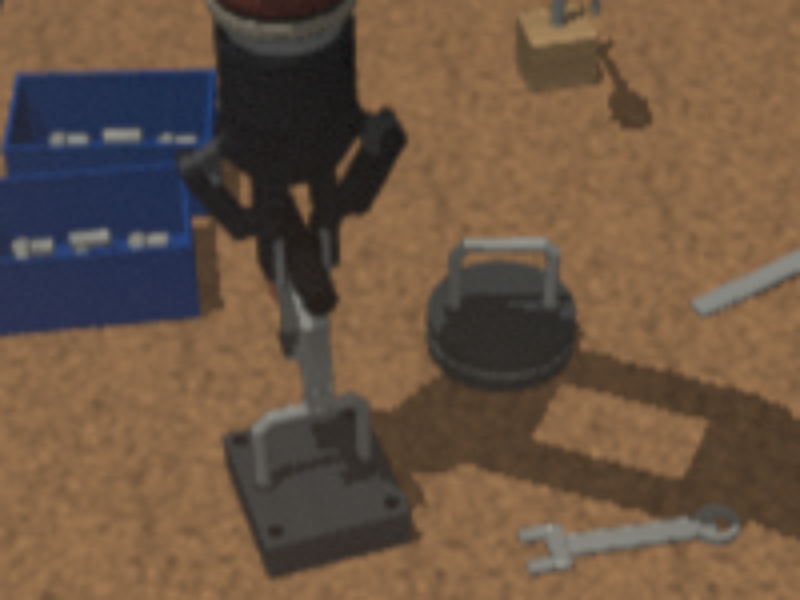

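The hook hangs over the bar at crop (315,400). The hook and bar centres agree within 2 mm, and the mouth allows 13 mm. Now I push down.

Run:
```python
from h import *
print(move_l([.605,-.1425,.150],feed=.08,max_force=30),observe()["eef_pos"][2],observe()["ft_force"])
st=move_l([.605,-.1425,.117],feed=.03,max_force=22); hold(.2)
s=observe();print(st,s["time_s"],s["eef_pos"],s["opening"],s["ft_force"])
a,Q=cloud("side")
cv2.imwrite("pics/side4.png",cv2.resize(a[110:210,180:290,::-1],(660,600),interpolation=cv2.INTER_CUBIC))
```

```text
False 0.1503624995271305 [-0.40885132 -3.37991054 -1.47454572]
True 9.4917 [ 0.60523121 -0.14213757  0.12045455] 0.019340930361700093 [-2.64175284  0.89968856  4.86642476]
```

View pics/side4.png

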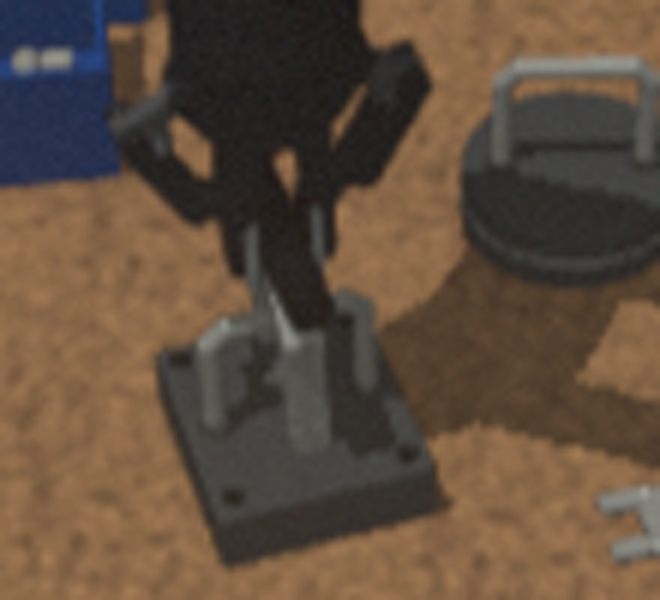

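The hook's foot stands on the block at (310,440), with the bar passing through the loop. The stop came at exactly 46 mm above the bar. A gentle pull will prove the gate is shut, then I set it down and let go.

Run:
```python
from h import *
z0=.1205
st=move_l([.605,-.1425,z0+.050],feed=.04,max_force=12); s=observe(); print("pull",st,s["eef_pos"][2]-z0,s["ft_force"])
if st:
    st=move_l([.605,-.1425,.117],feed=.04,max_force=12); s=observe(); print("down",st,s["eef_pos"],s["ft_force"],s["time_s"])
    p=s["eef_pos"]; move_l([.605,-.1425,p[2]],feed=.02); hold(.2)
    gripper_to(.045); gripper_to(.085); hold(.2)
    s=observe()
    move_l([.605,-.1425,.25],feed=.1,max_force=15)
    s=observe(); print(s["time_s"],s["eef_pos"],s["ft_force"])
    q=np.array(s["q"]); q[0]+=.7; set_joints(q); hold(.3)
    a,Q=cloud("side"); b,P=cloud("top"); print(observe()["time_s"])
    A=cv2.resize(a[110:220,180:290,::-1],(400,400)); B=cv2.resize(b[130:240,265:375,::-1],(400,400))
    cv2.imwrite("pics/end.png",np.hstack([A,B]))
    k=(abs(P[...,0]-.605)<.09)&(abs(P[...,1]+.1425)<.09)&(P[...,2]>.12); p=P[k]; print(len(p),np.round(cv2.minAreaRect(p[:,:2].astype(np.float32))[:2],4),np.percentile(p[:,2],[5,50,95]))
```

```text
pull True 0.03329851571528955 [-0.08619141 -0.50424455 -3.91104519]
down True [ 0.60475294 -0.14220994  0.12049103] [-0.29598955  0.94914741  4.23266522] 11.1667
14.125 [ 0.60453367 -0.14233906  0.24891228] [-0.04775027  0.04788468  0.89336858]
16.1
551 [[ 0.603  -0.1427]
 [ 0.0222  0.1   ]] [0.14170715 0.14878945 0.15160528]
```

View pics/end.png

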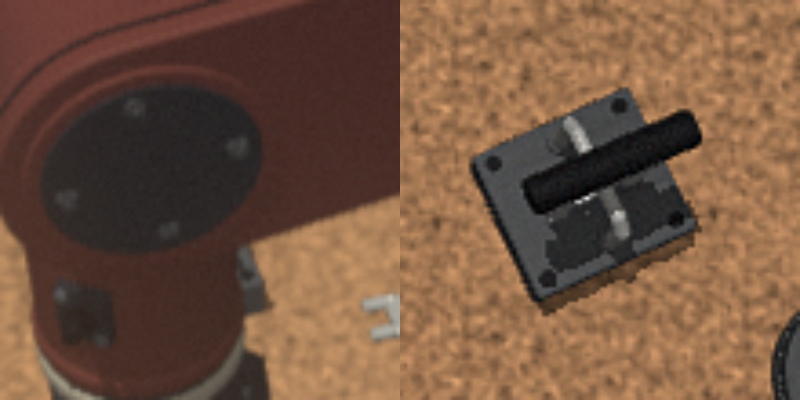

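The right half (top view) shows the grip upright over the bar at (612,160), with its top at z≈0.150 as expected. The arm is clear. The pull caught on the gate after 33 mm, so the gate is shut under the bar.

```bash
python3 -c "
from plant import *
print(job_done())"
```

```text
the job is handed in; nothing more can be done
None
```

The snap-hook handle is on the rectangular block's eye with its gate shut under the bar (a gentle upward pull caught on it). It has been let go and stands upright with the arm clear; the job was handed in at about 16 s.

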